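Snap the lid onto the pot in the jar row

ROBOT

A 6-joint arm with a two-finger parallel gripper is mounted at the origin on the work surface; the furniture and walls round the work are solid. World frame = base frame: x ahead of the robot, y to its left, z up, the work surface at z = 0. Lengths are in m, angles in rad, forces in N, time in s.
With the tool pointing down it reaches from about 0.225 to 0.875 m from the base axis. Payload 3.4 kg.
Tool frame: the origin (TCP) lies where the fingers leave the gripper's body, on its centre line; the fingertips stand 73 mm ahead of it and the grasp point (between the pads) lies 54 mm ahead of it (manip.grip_point_offset is the distance from the TCP to the grasp point, in m); z points along the fingers, y is the line along which they close (so a half turn about z gives the same grasp; the last joint's range is limited). The gripper opens to 85 mm and grips with 20 to 120 N. Pads are 22 mm wide; open, the fingers measure 114 mm over their backs; the gripper's body (76 mm by 85 mm) begins 54 mm behind the grasp point. The pads swing forward as they close: fully open they stand 13 mm farther back than shut.
Start: joints at [1.1, 0.276, 1.505, -0, 1.361, -0.121], TCP at [0.197, 0.54, 0.304] pointing down, gripper open.
Joint ranges: [-2.89, 2.89], [-0.75, 2.08], [0.22, 2.7], [-1.18, 4.32], [0.11, 2.71], [-2.7, 2.7]. Speed limits (rad/s): [2.57, 2.57, 3.14, 3.14, 3.14, 3.14].

INTERFACE

Orientations are given as a unit quaternion [w, x, y, z].
In Python, from rig import sensors, cams, manip, spotter gives the robot as it stands.
- The arm moves only by the tool drive_tool, never from a script. Its argument "targets" is a list of rows, each a list of 4 numbers: the shift along the world's x, y, z in m, then the turn about the world's z in degrees. In form: [[dx, dy, dz, spin], ...]. A call has exactly 5 rows; each row shifts and turns the commanded pose from where the row before left it; what a row does not reach is not made up. A row lasts 1/8 s, in which the tool goes at most 62.5 mm and 10.7 degrees, less where a joint would pass 70% of its speed; a pose out of reach is approached as far as the arm can. A call is refused whole if a number of a shift passes 0.0625 or a number of a turn 10.7, either way. A call with a gripper value outside its range is refused whole. "jaw" is the finger opening in m, from 0 to 0.0854, set as the call begins (left out, the last holds). The fingers move at their own pace and stop on an object; "force" is the grip in N (left out, the last holds). Time passes only in rows, so rows that do not move let the fingers close, or fill a call up. It gives the time, the measured TCP pose, the force and the opening at its end, in the units of the state.
- sensors.get_state(): the state, without advancing time (a new reading comes with each control period).
- cams.get_image(name): name is "scene" or "top" or "wrist"; returns a dict with "color" (384x512x3 uint8, red, green, blue), "intrinsics" (3x3 intrinsics, pixels), "R" (3x3) and "t" (3): a world point X has camera coordinates R X + t. Camera axes: x right, y down, z forward; pixel columns grow to the right and rows downward; lengths in m; the calibration is good to about 2 mm. The wrist camera is an equidistant fisheye: a pixel r from the principal point sees the ray r / f radians off the axis. A picture is of the moment at which its call begins. There is no depth.
- manip.sign_off(): hands the job in, once; it reports no verdict.
Trained networks look in the newest picture that a camera, given by its name, has taken for a name from the list of things; names that differ only in an ending like _2 or _b are one class to them, and where a whole thing is asked for, a point or a joint stands for the part that bears it (a point fixed in the world has none). Each returns a list of dicts, best first, with "score" (0 to 1); they miss things now and then, are a little off and sometimes report something else, mostly with a low value. They report only what shows in the picture. A call takes as long as a camera call. They do not tell look-alikes from the thing itself.
- spotter.find_in(query, camera): "point" ([x, y, z] in m, in world coordinates, good to about 4 mm: the middle of the surface that is visible of it).
- spotter.landmark_of(query, camera): "point" ([x, y, z] in m, in world coordinates, good to about 4 mm: a listed point, or the origin of a listed thing).
The state is a dict: "clock": time; "qpos": joint angles; "qd": joint speeds; "effort": joint torques, N m; "position": TCP position; "ee_rot": TCP orientation; "contact_force": force on the tool from outside, world axes, zero at the start; "moment": the same for the moment, N m; "width": finger opening in m.
Only numpy, scipy, OpenCV 4.12 (cv2) and the standard library are available. Lean on these libraries where they do the work, as an engineer would, in place of code of your own. Each camera call takes 0.05 s, during which the arm holds its last target. There are 200 camera calls.

TASK

Complete the row of jars on the plywood board: stand the metal pot upright in the empty wooden ring, let go of it, and leave the two jars in the row where they are. Then put the black lid on the pot and press it straight down through the click until it is fully home all round. Do not let go at the end: the program finishes with the gripper still on the lid, pressing it down with about 10 newtons.

Things in the scene. Friction and masses are not known exactly. Their poses are not given: they have to be found in the camera images.
- rack: fixed plywood board 90 x 340 mm and 15 mm thick lying on the table, without walls; origin at the centre of its underside, y along the row. It has three places in its middle line, at y = -110, 0 and +110 mm: two hold a jar, one the wooden ring, in any order.
- ring: pale turned wooden ring fixed on the board, the free place in the row: outer diameter 76 mm, bore 62 mm (widened to 66 mm at the rim), 10 mm high, open at the bottom so that the pot stands on the board itself. Origin at the centre of its underside, which is on the board's top, 15 mm above the table.
- jar_a: loose white plastic jar with a yellow lid, 68 mm diameter, 90 mm high, standing in the row; origin at the centre of its underside
- jar_b: second such jar standing in the row; origin at the centre of its underside
- pot: loose closed metal pot standing upright, 0.28 kg (+-20%). Body 56 mm diameter, 70 mm high, foot chamfered 4 mm. On it a closed neck (the stud), 44 mm diameter, 24 mm high, top edge chamfered 4 mm; 94 mm in all. Four sprung steel balls stand 4.5 mm out of the neck's side, centres 82 mm above the underside. Origin at the centre of its underside, z up.
- lid: loose black lid lying mouth down, 0.06 kg. Ribbed skirt 61 mm diameter, 30 mm high, flat top, on it a central knob 24 mm diameter, 22 mm high; 52 mm in all. Hollow, 26 mm deep inside; a lip 4 mm high at the bottom narrows the mouth to 48 mm. Origin at the centre of the mouth (lowest plane), z up. Home on the pot: lip on the pot's shoulder, lid origin 70 mm above pot origin. Turn about z is free.
- lid_knob (a point): centre of the top of the lid's knob, 52 mm above the lid's origin. Pressing: the lip meets the balls 18 mm above home; from there it takes up to 7 to 10 N until the lip is over the balls' middles, then the force drops (the click, about 10 mm above home) and the lid goes on down to the shoulder.
Mind the look-alikes: they are no part of the job. What is shaped like the jar_b but pink or red is not meant.

How it is judged:
By the outcome, as a careful person would: the job done as asked, in the order asked, and still so for the second after the job is handed in, while the arm keeps its last pose, push and grip.
It also fails if it takes over 64 s, if anything falls off the work surface, if the arm or the gripper's body presses on something with over 40 N, if the wrist force passes 120 N, or if a joint passes its speed limit or range.

## Working session

There is one attempt and no reset: what is moved stays moved. The work goes in short steps, Python scripts to look and compute and a tool call to move; the robot and the scene stay as the last step left them, time stands still between calls to the robot, and variables do not carry over. Pictures are saved under pics/ and viewed, on a budget of 10 in all, crops included, one or two more only if the job needs it, and the job is handed in when it is done.

Besides the shell and the picture viewer there is one more tool, called by a JSON object that holds its "api" and its "payload". drive_tool: Moves the arm, as the interface text tells. Its arguments: {"type":"object","properties":{"targets":{"type":"array","items":{"type":"array","items":{"type":"number"}}},"jaw":{"type":"number"},"force":{"type":"number"}},"required":["targets"]}

```bash
mkdir -p pics
cat > h.py <<'E'
import numpy as np,cv2
from rig import sensors,cams,manip,spotter
def pix(im,X):
    c=im["R"]@np.array(X)+im["t"]; p=im["intrinsics"]@c; return p[:2]/p[2]
def onz(im,uv,z):
    K=im["intrinsics"];R=im["R"];t=im["t"]
    d=R.T@np.linalg.solve(K,[uv[0],uv[1],1]); o=-R.T@t
    return o+d*(z-o[2])/d[2]
E
python3 - <<'E'
from h import *
a=cams.get_image("scene");b=cams.get_image("top")
np.save("pics/top.npy",b,allow_pickle=True);np.save("pics/scene.npy",a,allow_pickle=True)
s=np.hstack([a["color"],b["color"]])
cv2.imwrite("pics/1.png",a["color"][:,:,::-1]);cv2.imwrite("pics/2.png",b["color"][:,:,::-1])
for q in ["pot","lid","ring","jar_a","rack","lid_knob"]:
  for c in ["scene","top"]:
    print(q,c,[(np.round(r["point"],3).tolist(),round(r["score"],2)) for r in spotter.landmark_of(q,c)])
st=sensors.get_state();print(st["clock"],st["position"],st["ee_rot"],st["contact_force"],st["width"])
E
```

```text
pot scene []
pot top [([0.449, 0.203, 0.017], 0.44)]
lid scene [([0.438, -0.298, -0.004], 0.71)]
lid top [([0.439, -0.303, -0.001], 0.75)]
ring scene []
ring top [([0.443, 0.089, 0.014], 0.65)]
jar_a scene [([0.441, 0.45, -0.002], 0.86), ([0.455, 0.309, 0.013], 0.76), ([0.454, 0.2, 0.013], 0.71)]
jar_a top [([0.457, 0.312, 0.018], 0.89), ([0.449, 0.201, 0.016], 0.75), ([0.439, -0.038, -0.001], 0.74), ([0.44, 0.449, 0.0], 0.61)]
rack scene [([0.453, 0.199, -0.002], 0.7)]
rack top [([0.449, 0.2, 0.005], 0.73)]
lid_knob scene [([0.439, -0.302, 0.052], 0.45)]
lid_knob top [([0.434, -0.305, 0.053], 0.77)]
0.7 [0.19709678 0.54018973 0.30395438] [3.49301362e-05 1.74023640e-01 9.84741473e-01 5.55238221e-05] [-0.32820316  0.33145362  0.78995861] 0.08506478833754394
```

View pics/1.png

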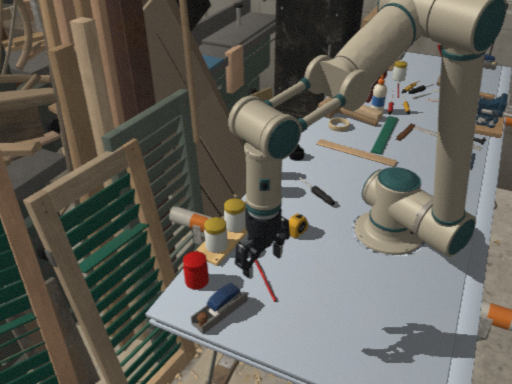

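View pics/2.png

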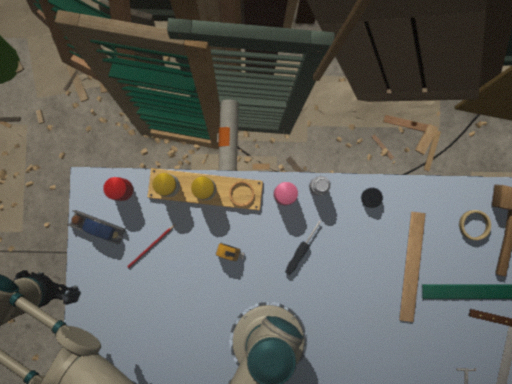

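The top view shows, left to right: a red look-alike (118,188), jars (163,183) and (203,187), the ring (243,194), a pink look-alike (286,193), a grey metal thing (320,185) and a black thing (372,198). The metal one fits the pot and the black one the lid; I'll confirm both in an enlarged crop.

Run:
```python
from h import *
b=np.load("pics/top.npy",allow_pickle=True).item()
c=b["color"][150:230,225:400,::-1]
cv2.imwrite("pics/3.png",cv2.resize(c,None,fx=4.5,fy=4.5,interpolation=cv2.INTER_CUBIC))
print(-b["R"].T@b["t"],b["intrinsics"])
for n,uv,z in [("pottop",(320,184),.094),("lidtop",(372,197),.052),("ring",(243,194),.025),("pole",(228,165),.05)]: print(n,onz(b,uv,z))
```

```text
[0.38411399 0.06937871 1.50344285] [[494.4591286    0.         257.76764142]
 [  0.         494.4591286  187.63723622]
 [  0.           0.           1.        ]]
pottop [ 0.46974776 -0.13526296  0.094     ]
lidtop [ 0.43750666 -0.29578799  0.052     ]
ring [0.43855122 0.08508242 0.025     ]
pole [0.5220953  0.13103327 0.05      ]
```

View pics/3.png

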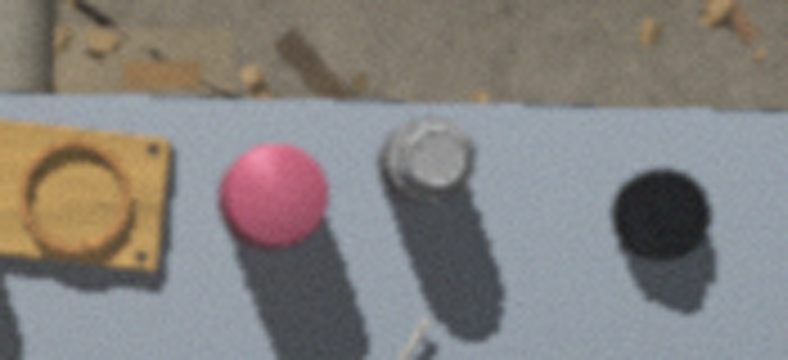

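The crop confirms it: the stepped metallic cylinder at top px (322,185) is the pot and the black disc at (372,197) is the lid. The pink one at (286,193) is a decoy. Next I'll refine the positions and check the obstacle beyond the edge.

Run:
```python
from h import *
from scipy.optimize import least_squares
b=np.load("pics/top.npy",allow_pickle=True).item();a=np.load("pics/scene.npy",allow_pickle=True).item()
def tri(p,q):
    f=lambda X:np.r_[pix(b,X)-p,pix(a,X)-q]
    r=least_squares(f,[.5,.1,.1]);return r.x,r.cost
print("orange",tri((224,137),(196,221)),"scene cam",-a["R"].T@a["t"])
hsv=cv2.cvtColor(b["color"],cv2.COLOR_RGB2HSV)
def cen(m,box):
    x0,y0,x1,y1=box;k=np.zeros(m.shape,np.uint8);k[y0:y1,x0:x1]=m[y0:y1,x0:x1]
    n,l,s,c=cv2.connectedComponentsWithStats(k);i=1+np.argmax(s[1:,4]);return c[i],s[i]
c,s=cen((hsv[...,2]<55),(355,180,390,215));print("lid",c,s,onz(b,c,.03))
# body/neck of pot
u=lambda x,y:(225+(x+.5)/4.5-.5,150+(y+.5)/4.5-.5)
print("neck",onz(b,u(439,157),.094),"body",onz(b,u(427,160),.06))
# ring via bright wood / board corners
print("ring outer",onz(b,u(78,201),.025))
for n,v in [("corner far-right",(172,142)),("near-right",(158,271))]: print(n,onz(b,u(*v),.015))
for n,X in [("potaxis0",(.465,-.135,0)),("pottop",(.465,-.135,.094)),("ring",(.443,.09,.025))]: print(n,pix(b,X))
```

```text
orange (array([ 0.62502501,  0.15235203, -0.06274613]), np.float64(1.299471453974139)) scene cam [-0.12888241  1.25756348  1.0160034 ]
lid [371.53770492 197.79016393] [362 189  20  19 305] [ 0.43591662 -0.2999576   0.03      ]
neck [ 0.46846056 -0.14150451  0.094     ] body [ 0.46835357 -0.1387853   0.06      ]
ring outer [0.43764727 0.08821702 0.025     ]
corner far-right [0.47903666 0.02631274 0.015     ]
near-right [0.39243955 0.03378172 0.015     ]
potaxis0 [315.40022103 187.31302406]
pottop [319.8817601  185.65336655]
ring [241.39117457 192.47583344]
```

{"api": "drive_tool", "payload": {"targets": [[0.018,-0.045,0,-4.7],[0.018,-0.045,0,-4.7],[0.018,-0.045,0,-4.7],[0.018,-0.045,0,-4.7],[0.018,-0.045,0,-4.7]], "jaw": 0.085}}

```text
clock: 1.32
position: [0.2875, 0.3138, 0.3041]
ee_rot: [0.0, 0.372, 0.928, 0.0]
contact_force: [1.1, -0.5, 0.1]
width: 0.0847
```

{"api": "drive_tool", "payload": {"targets": [[0.018,-0.045,0,-4.7],[0.018,-0.045,0,-4.7],[0.018,-0.045,0,-4.7],[0.018,-0.045,0,-4.7],[0.018,-0.045,0,-4.7]]}}

```text
clock: 1.95
position: [0.3775, 0.0887, 0.3043]
ee_rot: [0.0, 0.553, 0.833, 0.0]
contact_force: [0.9, 0.3, -0.3]
width: 0.085
```

{"api": "drive_tool", "payload": {"targets": [[0.018,-0.045,0,-4.7],[0.018,-0.045,0,-4.7],[0.018,-0.045,0,-4.7],[0.018,-0.045,0,-4.7],[0.018,-0.045,0,-4.7]]}}

```text
clock: 2.58
position: [0.4675, -0.1364, 0.3042]
ee_rot: [0.0, 0.712, 0.703, 0.0]
contact_force: [0.4, 0.8, 0.0]
width: 0.0847
```

```bash
cat >> h.py <<'E'
def wpix(im,X):
    c=im["R"]@np.array(X)+im["t"]; K=im["intrinsics"]; r=np.hypot(c[0],c[1]); th=np.arctan2(r,c[2])
    return np.array([K[0,2]+K[0,0]*th*c[0]/r,K[1,2]+K[1,1]*th*c[1]/r])
def circ(im,C,r,col,pixf):
    t=np.linspace(0,2*np.pi,40)
    P=np.array([pixf(im,(C[0]+r*np.cos(k),C[1]+r*np.sin(k),C[2])) for k in t]).round().astype(int)
    cv2.polylines(im["color"],[P],True,col,1)
def st():
    s=sensors.get_state();print("t",s["clock"],"p",np.round(s["position"],4),"q",np.round(s["ee_rot"],3),"F",np.round(s["contact_force"],1),"w",round(s["width"],4),"j6",round(s["qpos"][5],2))
E
python3 - <<'E'
from h import *
st()
w=cams.get_image("wrist");w["color"]=w["color"].copy()
for q in ["pot","jar_b"]: print(q,[(np.round(r["point"],3).tolist(),round(r["score"],2)) for r in spotter.landmark_of(q,"wrist")])
circ(w,(.4685,-.140,.094),.018,(255,0,0),wpix);circ(w,(.4685,-.140,.07),.028,(0,255,0),wpix)
cv2.imwrite("pics/4.png",cv2.resize(w["color"][:,:,::-1],(800,600)))
E
```

```text
t 2.575 p [ 0.4675 -0.1364  0.3042] q [0.    0.712 0.703 0.   ] F [0.4 0.8 0. ] w 0.0847 j6 -0.41
pot [([0.47, -0.14, -0.0], 0.58)]
jar_b [([0.441, -0.038, 0.004], 0.85)]
```

View pics/4.png

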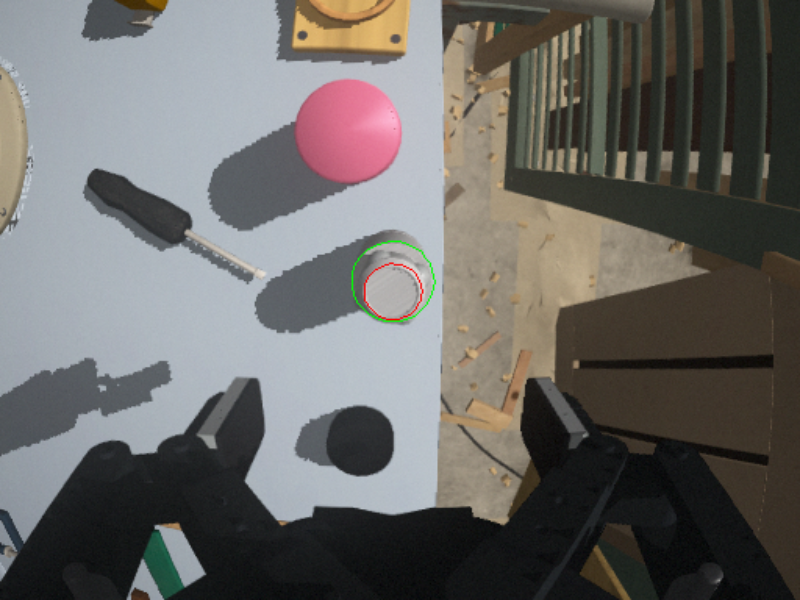

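The wrist view matches: the overlaid pot circles lie on the neck and body at about (393,290). Going down to grasp.

{"api": "drive_tool", "payload": {"targets": [[0.001,-0.0036,-0.04,-0.5],[0,0,-0.04,0],[0,0,-0.04,0],[0,0,-0.04,0],[0,0,-0.042,0]]}}

```text
clock: 3.35
position: [0.4679, -0.1372, 0.1013]
ee_rot: [0.0, 0.713, 0.701, 0.0]
contact_force: [1.1, -0.3, -0.4]
width: 0.085
```

{"api": "drive_tool", "payload": {"targets": [[0,0,0,0],[0,0,0,0],[0,0,0,0],[0,0,0,0],[0,0,0,0]], "jaw": 0.045, "force": 50}}

```text
clock: 3.98
position: [0.4686, -0.1386, 0.1029]
ee_rot: [0.001, 0.714, 0.701, 0.0]
contact_force: [0.4, 1.5, 3.3]
width: 0.0552
```

{"api": "drive_tool", "payload": {"targets": [[0,0,0,0],[0,0,0,0],[0,0,0,0],[0,0,0,0],[0,0,0.01,0]]}}

```text
clock: 4.6
position: [0.4675, -0.1382, 0.1117]
ee_rot: [-0.001, 0.714, 0.701, -0.0]
contact_force: [0.2, -0.2, -3.2]
width: 0.0548
```

{"api": "drive_tool", "payload": {"targets": [[0,0,0.02,0],[0,0,0.028,0],[0,0,0.028,0],[0,0,0.028,0],[0,0,0.028,0]]}}

```text
clock: 5.22
position: [0.4676, -0.1382, 0.2448]
ee_rot: [-0.0, 0.714, 0.701, -0.0]
contact_force: [0.5, 0.0, -3.6]
width: 0.0548
```

{"api": "drive_tool", "payload": {"targets": [[-0.0055,0.0458,0,0],[-0.0055,0.0458,0,0],[-0.0055,0.0458,0,0],[-0.0055,0.0458,0,0],[-0.0055,0.0458,0,0]]}}

```text
clock: 5.85
position: [0.4398, 0.0919, 0.244]
ee_rot: [0.0, 0.714, 0.701, -0.0]
contact_force: [0.1, -0.3, -3.3]
width: 0.0551
```

{"api": "drive_tool", "payload": {"targets": [[0,0,0,0],[0,0,0,0],[0,0,0,0],[0,0,0,0],[0,0,0,0]]}}

```text
clock: 6.48
position: [0.4407, 0.09, 0.2439]
ee_rot: [0.0, 0.714, 0.7, -0.0]
contact_force: [-1.1, -0.2, -2.3]
width: 0.0554
```

Run:
```python
from h import *
st()
p=sensors.get_state()["position"]
w=cams.get_image("wrist");w["color"]=w["color"].copy()
for q in ["pot","ring","jar_b"]: print(q,[(np.round(r["point"],3).tolist(),round(r["score"],2)) for r in spotter.landmark_of(q,"wrist")])
circ(w,(.440,.0892,.025),.038,(255,0,0),wpix);circ(w,(.440,.0892,.015),.0,(255,0,0),wpix)
circ(w,(p[0],p[1]-.0015,p[2]-.008),.018,(0,255,0),wpix);circ(w,(p[0],p[1]-.0015,p[2]-.032),.028,(0,0,255),wpix)
t=cams.get_image("top");t["color"]=t["color"].copy()
circ(t,(.440,.0892,.025),.031,(255,0,0),pix)
cv2.imwrite("pics/5.png",cv2.resize(w["color"][:,:,::-1],(800,600)))
```

```text
t 6.475 p [0.4407 0.09   0.2439] q [ 0.     0.714  0.7   -0.   ] F [-1.1 -0.2 -2.3] w 0.0554 j6 0.07
pot [([0.451, 0.199, 0.014], 0.73), ([0.442, 0.087, 0.141], 0.63)]
ring []
jar_b [([0.451, 0.2, 0.012], 0.82)]
```

View pics/5.png

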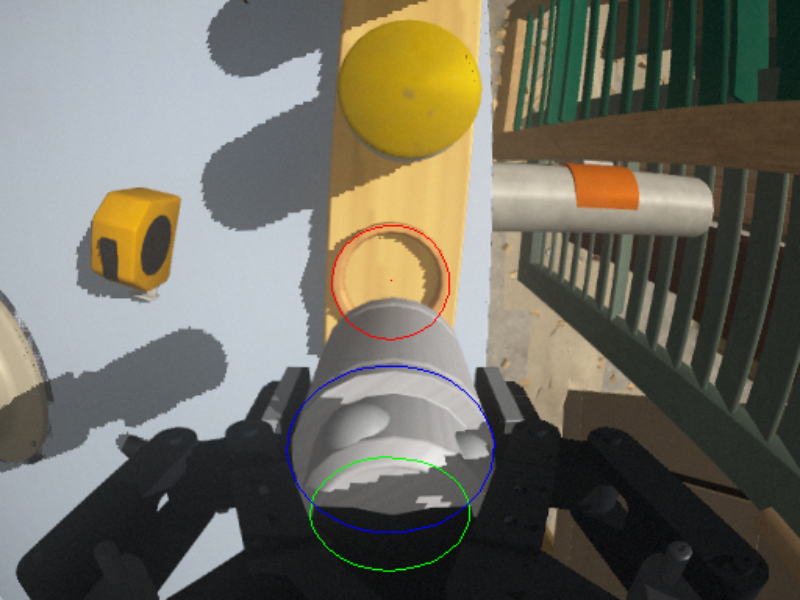

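The ring's red circle lies on the ring at (391,281), and the pot's shoulder and neck match their circles. The pot hangs upright and is aligned to about 1 mm, so I'm lowering it.

{"api": "drive_tool", "payload": {"targets": [[-0.0005,0.0007,-0.022,0],[0,0,-0.022,0],[0,0,-0.022,0],[0,0,-0.022,0],[0,0,-0.022,0]]}}

```text
clock: 7.35
position: [0.4404, 0.0913, 0.1334]
ee_rot: [0.0, 0.713, 0.701, 0.0]
contact_force: [-0.2, -0.2, -2.8]
width: 0.0549
```

{"api": "drive_tool", "payload": {"targets": [[0,0,-0.003,0],[0,0,-0.003,0],[0,0,-0.003,0],[0,0,-0.003,0],[0,0,-0.003,0]]}}

```text
clock: 7.98
position: [0.4402, 0.0913, 0.1191]
ee_rot: [0.0, 0.713, 0.701, 0.0]
contact_force: [-0.1, 0.4, -3.2]
width: 0.0549
```

{"api": "drive_tool", "payload": {"targets": [[0,0,0,0],[0,0,-0.0005,0],[0,0,-0.0005,0],[0,0,-0.0005,0],[0,0,0,0]]}}

```text
clock: 8.6
position: [0.4401, 0.0913, 0.1179]
ee_rot: [0.0, 0.713, 0.701, 0.0]
contact_force: [-1.5, -1.0, 4.9]
width: 0.0553
```

Contact came at TCP z = 0.118, which puts the foot at about 0.016. It is on the board, inside the ring. Releasing and going up.

{"api": "drive_tool", "payload": {"targets": [[0,0,0,0],[0,0,0,0],[0,0,0,0],[0,0,0,0],[0,0,0,0]], "jaw": 0.085}}

```text
clock: 9.22
position: [0.4401, 0.0913, 0.1174]
ee_rot: [0.0, 0.714, 0.701, 0.0]
contact_force: [-0.7, -0.3, -0.8]
width: 0.0852
```

{"api": "drive_tool", "payload": {"targets": [[0,0,0.01,0],[0,0,0.03,0],[0,0,0.04,0],[0,0,0.04,0],[0,0,0.04,0]]}}

```text
clock: 9.85
position: [0.4398, 0.0913, 0.2795]
ee_rot: [0.0, 0.713, 0.701, 0.0]
contact_force: [1.2, 0.5, -0.8]
width: 0.085
```

{"api": "drive_tool", "payload": {"targets": [[0,-0.039,0,0],[0,-0.039,0,0],[0,-0.039,0,0],[0,-0.039,0,0],[0,-0.039,0,0]], "jaw": 0.05}}

```text
clock: 10.48
position: [0.4398, -0.1049, 0.2782]
ee_rot: [0.001, 0.714, 0.701, 0.0]
contact_force: [-0.2, 0.1, -0.1]
width: 0.0503
```

{"api": "drive_tool", "payload": {"targets": [[-0.001,-0.039,0,0],[-0.001,-0.039,0,0],[-0.001,-0.039,0,0],[-0.001,-0.039,0,0],[0,-0.039,0,0]]}}

```text
clock: 11.1
position: [0.4358, -0.2999, 0.2782]
ee_rot: [0.0, 0.714, 0.701, 0.0]
contact_force: [-0.2, -0.2, -0.5]
width: 0.05
```

Run:
```python
from h import *
st()
w=cams.get_image("wrist");w["color"]=w["color"].copy()
for q in ["lid","lid_knob"]: print(q,[(np.round(r["point"],3).tolist(),round(r["score"],2)) for r in spotter.landmark_of(q,"wrist")])
np.save("pics/w6.npy",w,allow_pickle=True)
circ(w,(.436,-.300,.03),.0305,(255,0,0),wpix);circ(w,(.436,-.300,.052),.012,(0,255,0),wpix)
t=cams.get_image("top");t["color"]=t["color"].copy()
for q in ["pot","jar_b"]: print(q,[(np.round(r["point"],3).tolist(),round(r["score"],2)) for r in spotter.landmark_of(q,"top")])
a=cv2.resize(w["color"][100:340,150:400],(400,384));b=cv2.resize(t["color"][155:227,145:280],None,fx=2.96,fy=3.2)
o=np.full((384,400+b.shape[1],3),0,np.uint8);o[:,:400]=a;o[:b.shape[0],400:]=b
cv2.imwrite("pics/6.png",o[:,:,::-1])
```

```text
t 11.1 p [ 0.4358 -0.2999  0.2782] q [0.    0.714 0.701 0.   ] F [-0.2 -0.2 -0.5] w 0.05 j6 -0.72
lid [([0.437, -0.303, 0.001], 0.65)]
lid_knob [([0.435, -0.3, 0.049], 0.6)]
pot [([0.439, 0.091, 0.014], 0.76), ([0.442, 0.09, 0.016], 0.52)]
jar_b [([0.441, -0.04, -0.002], 0.96), ([0.442, 0.449, -0.002], 0.84), ([0.448, 0.2, 0.018], 0.73), ([0.457, 0.308, 0.016], 0.72)]
```

View pics/6.png

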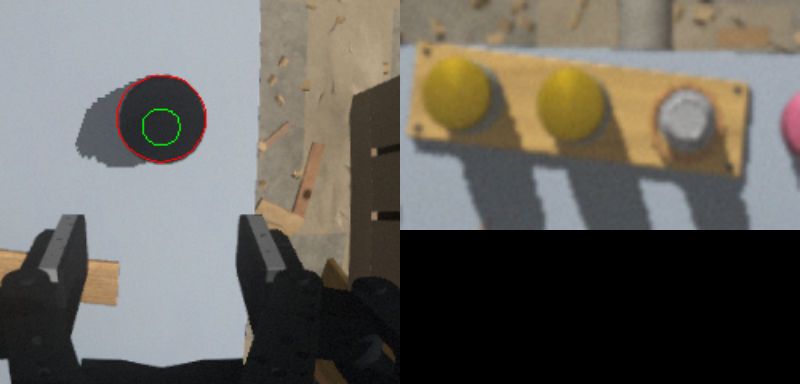

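The lid outline coincides with the circle at (162,119) in the left panel. In the right panel the pot stands in the ring at (685,120). I'll descend and take the lid by the knob.

{"api": "drive_tool", "payload": {"targets": [[0,0,-0.035,0],[0,0,-0.035,0],[0,0,-0.035,0],[0,0,-0.035,0],[0,0,-0.028,0]]}}

```text
clock: 12.02
position: [0.436, -0.2971, 0.1086]
ee_rot: [-0.0, 0.713, 0.701, 0.0]
contact_force: [0.0, 0.3, -0.1]
width: 0.0499
```

{"api": "drive_tool", "payload": {"targets": [[0,0,-0.002,0],[0,0,-0.002,0],[0,0,-0.002,0],[0,0,0,0],[0,0,0,0]]}}

```text
clock: 12.65
position: [0.4362, -0.2989, 0.104]
ee_rot: [0.001, 0.714, 0.701, 0.0]
contact_force: [0.1, -0.6, -0.2]
width: 0.0503
```

{"api": "drive_tool", "payload": {"targets": [[0,0,0,0],[0,0,0,0],[0,0,0,0],[0,0,0,0],[0,0,0,0]], "jaw": 0.01, "force": 60}}

```text
clock: 13.28
position: [0.4362, -0.2988, 0.1038]
ee_rot: [0.0, 0.713, 0.701, 0.0]
contact_force: [-0.6, 0.5, 5.4]
width: 0.022
```

{"api": "drive_tool", "payload": {"targets": [[0,0,0,0],[0,0,0,0],[0,0,0,0],[0,0,0,0],[0,0,0,0]]}}

```text
clock: 13.9
position: [0.4362, -0.2988, 0.1038]
ee_rot: [0.0, 0.714, 0.701, 0.0]
contact_force: [-1.1, 1.1, 5.7]
width: 0.0219
```

{"api": "drive_tool", "payload": {"targets": [[0,0,0.015,0],[0,0,0.03,0],[0,0,0.034,0],[0,0,0.034,0],[0,0,0.034,0]]}}

```text
clock: 14.52
position: [0.4359, -0.2985, 0.252]
ee_rot: [0.0, 0.713, 0.701, 0.0]
contact_force: [-0.2, -0.0, 0.5]
width: 0.0221
```

{"api": "drive_tool", "payload": {"targets": [[0,0.039,0,0],[0.001,0.039,0,0],[0,0.039,0,0],[0.001,0.039,0,0],[0,0.039,0,0]]}}

```text
clock: 15.15
position: [0.4379, -0.1024, 0.251]
ee_rot: [0.0, 0.714, 0.701, 0.0]
contact_force: [0.2, -0.0, -1.0]
width: 0.0219
```

{"api": "drive_tool", "payload": {"targets": [[0,0.039,0,0],[0.001,0.039,0,0],[0,0.039,0,0],[0.001,0.039,0,0],[0,0.039,0,0]]}}

```text
clock: 15.78
position: [0.4399, 0.0926, 0.251]
ee_rot: [0.0, 0.714, 0.701, 0.0]
contact_force: [0.7, -0.4, -1.5]
width: 0.0217
```

{"api": "drive_tool", "payload": {"targets": [[0,0,0,0],[0,0,0,0],[0,0,0,0],[0,0,0,0],[0,0,0,0]]}}

```text
clock: 16.4
position: [0.4401, 0.0907, 0.2505]
ee_rot: [0.0, 0.714, 0.7, 0.0]
contact_force: [-0.1, 0.4, -0.5]
width: 0.0221
```

Run:
```python
from h import *
st()
p=sensors.get_state()["position"]
w=cams.get_image("wrist");w["color"]=w["color"].copy()
for q in ["pot","lid","lid_knob"]: print(q,[(np.round(r["point"],3).tolist(),round(r["score"],2)) for r in spotter.landmark_of(q,"wrist")])
L=p+[0,-.0012,-.1038]
circ(w,L+[0,0,.03],.0305,(255,0,0),wpix);circ(w,L,.0305,(255,0,0),wpix)
circ(w,(.4401,.0898,.085),.028,(0,255,0),wpix)
circ(w,(.4401,.0898,.109),.018,(0,255,0),wpix)
cv2.imwrite("pics/7.png",cv2.resize(w["color"][150:384,128:384,::-1],(656,600)))
```

```text
t 16.4 p [0.4401 0.0907 0.2505] q [0.    0.714 0.7   0.   ] F [-0.1  0.4 -0.5] w 0.0221 j6 0.07
pot [([0.446, 0.09, 0.015], 0.63)]
lid [([0.443, 0.086, 0.146], 0.85)]
lid_knob [([0.442, 0.087, 0.197], 0.8)]
```

View pics/7.png

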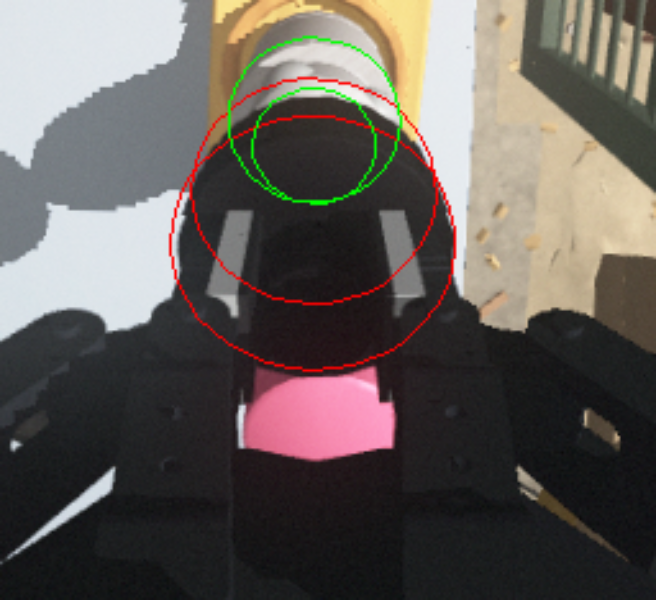

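The black lid's upper rim sits at about y=97 px, where 78 is predicted, so it may be tilted or offset by a few mm. I'll look closer with the contrast raised.

Run:
```python
from h import *
p=sensors.get_state()["position"]
w=cams.get_image("wrist");s=cams.get_image("scene")
L=p+[0,-.0012,-.1038]
g=lambda c:(255*(c/255.)**.45).astype(np.uint8)
u=np.round(pix(s,L)).astype(int);print(u)
W=cv2.resize(g(w["color"])[150:310,190:326],(476,560),interpolation=cv2.INTER_CUBIC)
S=cv2.resize(g(s["color"])[u[1]-60:u[1]+52,u[0]-32:u[0]+32],(320,560),interpolation=cv2.INTER_CUBIC)
cv2.imwrite("pics/8.png",np.hstack([W,S])[:,:,::-1])
for n,X in [("lid bottom +y",L+[0,.0305,0]),("lid top +y",L+[0,.0305,.03]),("lid top -y",L+[0,-.0305,.03]),("pot shoulder +y",(.4401,.0898+.028,.085)),("ring +y",(.44,.0892+.038,.025)),("left",L+[-.0305,0,.0]),("right",L+[.0305,0,.0])]:
    print(n,(wpix(w,X)-[190,150])*3.5)
```

```text
[252 175]
lid bottom +y [206.6329075  105.91001056]
lid top +y [205.40799231 156.19552267]
lid top -y [212.94339224 502.8165612 ]
pot shoulder +y [208.46427398  52.13882367]
ring +y [208.39843855 -20.39239822]
left [ 43.98990189 270.52581094]
right [376.40832155 265.12774794]
```

View pics/8.png

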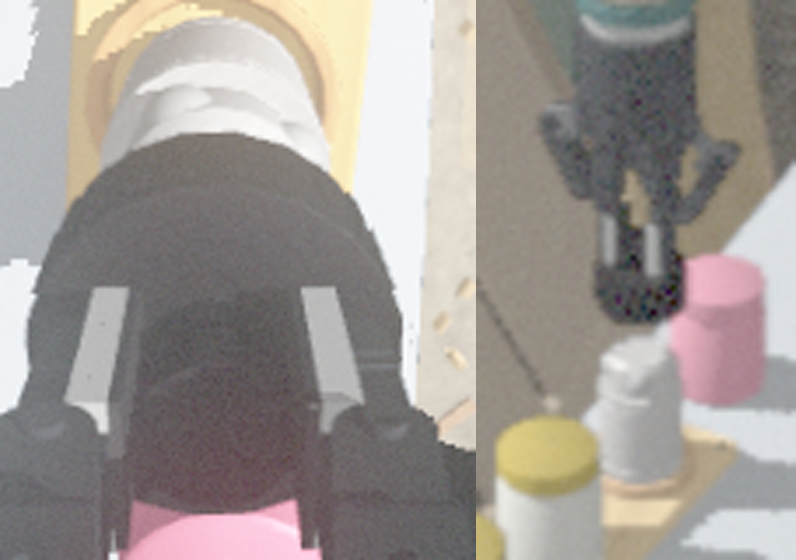

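Run:
```python
from h import *
from scipy.optimize import least_squares
w=cams.get_image("wrist");p=sensors.get_state()["position"]
# lid: local (y,z) on axis plane; extreme rows at given columns
obs=[((.0305,0.),133),((.0305,.03),187),((-.0305,.03),512),((.012,.052),365)]
def P(v,l):
    y,z,a=v;c,s=np.cos(a),np.sin(a)
    return (p[0],y+c*l[0]-s*l[1],z+s*l[0]+c*l[1])
row=lambda X:(wpix(w,X)[1]-150)*3.5
v0=[p[1]-.0012,p[2]-.1038,0]
print("pred",[round(row(P(v0,l))) for l,_ in obs])
for use in (obs,obs[:3]):
  r=least_squares(lambda v:[row(P([v[0],v[1],v[2]/10],l))-o for l,o in use],v0,x_scale=[1e-3,1e-3,1e-2])
  print(r.x[:2]-v0[:2],"tilt deg",np.degrees(r.x[2]/10),r.fun)
r=least_squares(lambda v:[row(P([v[0],v0[1],v[1]],l))-o for l,o in obs],[v0[0],0],x_scale=[1e-3,1e-2]);print("z fixed",r.x[0]-v0[0],np.degrees(r.x[1]),r.fun)
r=least_squares(lambda v:[row(P([v[0],v[1],0],l))-o for l,o in obs],v0[:2],x_scale=1e-3);print("no tilt",r.x-v0[:2],r.fun)
```

```text
pred [106, 156, 503, 339]
[-0.00640475 -0.00603458] tilt deg 0.6557230283733874 [-0.40168748  0.57558919  0.18605097 -0.35995396]
[-0.00659776 -0.00630691] tilt deg 0.38047689444952565 [-1.13686838e-13 -1.42108547e-13  2.27373675e-13]
z fixed -0.0037934721895701295 0.48889171600108366 [-5.71692751 -3.9739487   8.62230965  2.73981671]
no tilt [-0.00675347 -0.00595513] [ 1.05139831  0.03796291  1.63982403 -2.09642489]
```

The fit shows no tilt (about 0.5°). The lid sits roughly 4–6 mm toward −y of the tool axis, because the first centroid was biased by the visible skirt side. I'll shift +y by 3 mm, lower to just above the neck and compare lid and pot directly.

{"api": "drive_tool", "payload": {"targets": [[0,0.003,-0.006,0],[0,0,-0.01,0],[0,0,-0.01,0],[0,0,0,0],[0,0,0,0]]}}

```text
clock: 17.38
position: [0.4402, 0.0943, 0.2243]
ee_rot: [0.0, 0.714, 0.701, -0.0]
contact_force: [0.3, -0.0, -1.1]
width: 0.022
```

Run:
```python
from h import *
st()
w=cams.get_image("wrist")
np.save("pics/w9.npy",w,allow_pickle=True)
p=sensors.get_state()["position"]
for q in ["pot","ring","lid","jar_b"]: print(q,[(np.round(r["point"],3).tolist(),round(r["score"],2)) for r in spotter.landmark_of(q,"wrist")])
g=lambda c:(255*(c/255.)**.45).astype(np.uint8)
cv2.imwrite("pics/9.png",cv2.resize(g(w["color"])[90:240,180:330],(600,600),interpolation=cv2.INTER_CUBIC)[:,:,::-1])
f=lambda X:np.round((wpix(w,X)-[180,90])*4,1)
for n,X in [("jar top -y",(.449,.2-.034,.105)),("ring outer top+y",(.44,.0892+.038,.025)),("shoulder+y",(.4401,.0898+.028,.085)),("shoulder-x",(.4401-.028,.0898,.085)),("shoulder+x",(.4401+.028,.0898,.085)),("lid bottom+y",p+[0,.0305-.0055,-.1038]),("lid top+y",p+[0,.0305-.0055,-.0738])]: print(n,f(X),"per +1mm y",f(np.array(X)+[0,.001,0])[1]-f(X)[1])
```

```text
t 17.375 p [0.4402 0.0943 0.2243] q [ 0.     0.714  0.701 -0.   ] F [ 0.3 -0.  -1.1] w 0.022 j6 0.07
pot [([0.441, 0.091, 0.012], 0.97)]
ring []
lid [([0.443, 0.09, 0.122], 0.95)]
jar_b [([0.44, -0.04, 0.002], 0.85), ([0.452, 0.198, 0.014], 0.75)]
jar top -y [327.7  76.6] per +1mm y -6.199999999999989
ring outer top+y [277.7 244.4] per +1mm y -4.300000000000011
shoulder+y [277.6 344.4] per +1mm y -5.399999999999977
shoulder-x [132.6 491.4] per +1mm y -4.899999999999977
shoulder+x [428.6 486.6] per +1mm y -5.0
lid bottom+y [277.5 388.9] per +1mm y -6.399999999999977
lid top+y [276.4 451.2] per +1mm y -7.399999999999977
```

View pics/9.png

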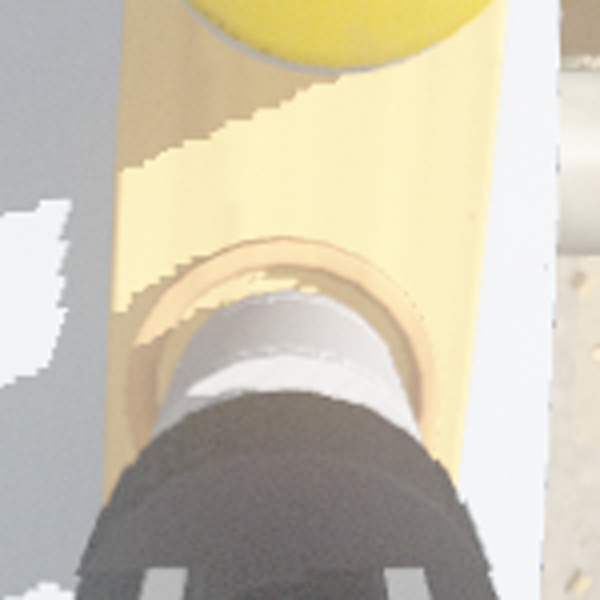

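The lid (y≈0.0885) and the pot (y≈0.0892) agree within 1 mm. I'm lowering onto the neck.

{"api": "drive_tool", "payload": {"targets": [[0.0005,0.0007,-0.004,0],[0,0,-0.003,0],[0,0,-0.003,0],[0,0,-0.003,0],[0,0,-0.003,0]], "force": 80}}

```text
clock: 18.25
position: [0.4406, 0.095, 0.2082]
ee_rot: [0.0, 0.713, 0.701, -0.0]
contact_force: [-0.0, -0.7, -0.4]
width: 0.0215
```

{"api": "drive_tool", "payload": {"targets": [[0,0,-0.001,0],[0,0,-0.001,0],[0,0,-0.001,0],[0,0,-0.001,0],[0,0,0,0]]}}

```text
clock: 18.88
position: [0.4407, 0.0945, 0.2053]
ee_rot: [0.001, 0.713, 0.701, -0.0]
contact_force: [-1.7, -1.7, 7.2]
width: 0.0214
```

The lip met the balls at TCP z≈0.206, against 0.207 expected. Pressing on.

{"api": "drive_tool", "payload": {"targets": [[0,0,-0.001,0],[0,0,-0.001,0],[0,0,-0.001,0],[0,0,-0.001,0],[0,0,0,0]]}}

```text
clock: 19.5
position: [0.4409, 0.0944, 0.2016]
ee_rot: [0.001, 0.713, 0.701, 0.0]
contact_force: [-1.1, -2.0, 8.4]
width: 0.0215
```

{"api": "drive_tool", "payload": {"targets": [[0,0,-0.001,0],[0,0,-0.001,0],[0,0,-0.001,0],[0,0,-0.001,0],[0,0,0,0]]}}

```text
clock: 20.12
position: [0.4407, 0.0949, 0.1965]
ee_rot: [0.0, 0.713, 0.701, 0.0]
contact_force: [0.0, -2.2, 2.8]
width: 0.021
```

The force dropped from 8.4 to 2.8 N, so that was the click. Going on down to the shoulder (TCP about 0.188–0.189).

{"api": "drive_tool", "payload": {"targets": [[0,0,-0.0015,0],[0,0,-0.0015,0],[0,0,-0.0015,0],[0,0,-0.001,0],[0,0,0,0]]}}

```text
clock: 20.75
position: [0.4406, 0.095, 0.1908]
ee_rot: [-0.0, 0.714, 0.701, -0.0]
contact_force: [-0.5, -0.8, -1.3]
width: 0.0213
```

{"api": "drive_tool", "payload": {"targets": [[0,0,-0.001,0],[0,0,-0.0005,0],[0,0,-0.0005,0],[0,0,0,0],[0,0,0,0]]}}

```text
clock: 21.38
position: [0.4408, 0.095, 0.1891]
ee_rot: [0.0, 0.713, 0.701, 0.0]
contact_force: [1.1, -0.6, 1.0]
width: 0.0216
```

{"api": "drive_tool", "payload": {"targets": [[0,0,-0.0005,0],[0,0,-0.0005,0],[0,0,0,0],[0,0,0,0],[0,0,0,0]]}}

```text
clock: 22.0
position: [0.4408, 0.0948, 0.1889]
ee_rot: [0.001, 0.713, 0.701, 0.0]
contact_force: [-1.7, -2.6, 8.5]
width: 0.0212
```

{"api": "drive_tool", "payload": {"targets": [[0,0,-0.0005,0],[0,0,-0.0005,0],[0,0,0,0],[0,0,0,0],[0,0,0,0]]}}

```text
clock: 22.62
position: [0.4409, 0.0947, 0.1889]
ee_rot: [0.001, 0.713, 0.701, 0.0]
contact_force: [-1.9, -2.4, 15.9]
width: 0.0215
```

{"api": "drive_tool", "payload": {"targets": [[0,0,0.0003,0],[0,0,0.0003,0],[0,0,0.0003,0],[0,0,0,0],[0,0,0,0]]}}

```text
clock: 23.25
position: [0.4409, 0.0948, 0.1889]
ee_rot: [0.001, 0.713, 0.701, 0.0]
contact_force: [-2.0, -2.4, 8.9]
width: 0.0212
```

Run:
```python
from h import *
F=[]
g=lambda c:(255*(c/255.)**.5).astype(np.uint8)
w=cams.get_image("wrist");F.append(sensors.get_state()["contact_force"]);s=cams.get_image("scene");F.append(sensors.get_state()["contact_force"])
t=cams.get_image("top");F.append(sensors.get_state()["contact_force"]);
for _ in range(3): cams.get_image("top");F.append(sensors.get_state()["contact_force"])
print(np.round(F,1),np.round(np.mean(F,0),1));st();print(sensors.get_state()["moment"])
for c in ["top","scene","wrist"]:
  for q in ["jar_a","pot","lid"]: print(c,q,[(np.round(r["point"],3).tolist(),round(r["score"],2)) for r in spotter.landmark_of(q,c)])
u=np.round(pix(s,(.441,.09,.085))).astype(int)
W=cv2.resize(g(w["color"])[90:240,180:330],(400,400),interpolation=cv2.INTER_CUBIC)
S=cv2.resize(g(s["color"])[u[1]-40:u[1]+40,u[0]-40:u[0]+40],(400,400),interpolation=cv2.INTER_CUBIC)
cv2.imwrite("pics/10.png",np.hstack([W,S])[:,:,::-1])
```

```text
[[-1.4 -1.6  8.7]
 [-1.1 -2.5  8.4]
 [-1.3 -2.4  9.3]
 [-1.2 -1.7  8.5]
 [-1.6 -2.3  9. ]
 [-2.  -3.3  9.1]] [-1.4 -2.3  8.8]
t 23.55 p [0.4409 0.0948 0.1889] q [0.001 0.713 0.701 0.   ] F [-2.  -3.3  9.1] w 0.0215 j6 0.08
[-0.45840128  0.28412207  0.03926486]
top jar_a [([0.44, 0.45, 0.001], 0.83), ([0.459, 0.31, 0.015], 0.82), ([0.447, 0.2, 0.014], 0.75), ([0.441, -0.04, -0.005], 0.72)]
top pot []
top lid []
scene jar_a [([0.453, 0.2, 0.013], 0.84), ([0.444, -0.04, -0.001], 0.79), ([0.442, 0.45, -0.001], 0.62), ([0.455, 0.309, 0.017], 0.56)]
scene pot [([0.439, 0.09, 0.014], 0.67)]
scene lid [([0.443, 0.091, 0.082], 0.61)]
wrist jar_a [([0.439, -0.038, 0.004], 0.87), ([0.453, 0.199, 0.01], 0.57)]
wrist pot [([0.445, 0.089, 0.012], 0.7), ([0.443, 0.09, 0.084], 0.15)]
wrist lid [([0.443, 0.091, 0.087], 0.85)]
```

View pics/10.png

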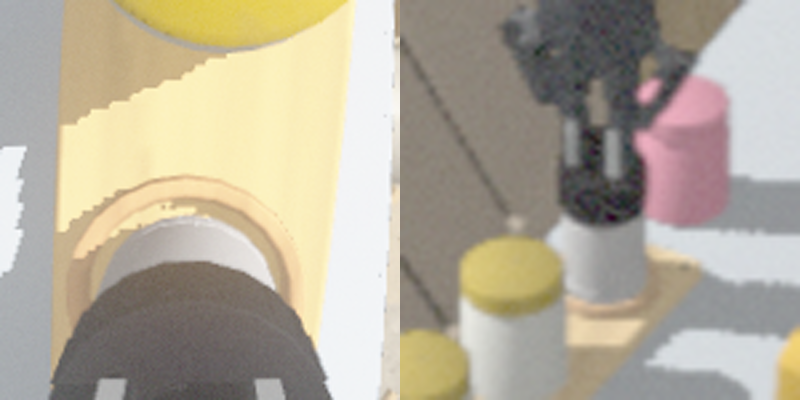

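The lid sits on the pot's shoulder and is level in the scene view: its rim meets the body at (603,220). z did not move between 8.5 and 16 N, so it is at the hard stop. I'll trim the push to about 10 N.

{"api": "drive_tool", "payload": {"targets": [[0,-0.0002,-0.0002,0],[0,0,0,0],[0,0,0,0],[0,0,0,0],[0,0,0,0]]}}

```text
clock: 24.62
position: [0.4409, 0.0946, 0.1889]
ee_rot: [0.001, 0.713, 0.701, 0.0]
contact_force: [-2.1, -1.2, 9.9]
width: 0.0212
```

Run:
```python
from h import *
F=[]
for _ in range(5): cams.get_image("top");F.append(sensors.get_state()["contact_force"])
m=np.mean(F,0);print(np.round(m,1));st()
if 9<m[2]<11.2: print(manip.sign_off())
```

```text
[-1.5 -2.2 10.3]
t 24.875 p [0.4409 0.0946 0.1889] q [0.001 0.713 0.701 0.   ] F [-1.4 -2.5 10.1] w 0.0212 j6 0.08
the job is handed in; nothing more can be done
None
```

The pot stands upright in the wooden ring and was let go there. The black lid is on it, pressed through the click and down to the shoulder. I handed the job in at 24.9 s, with the gripper still on the knob pushing down at about 10.3 N.

**Last checks:**
- **Click:** the force reached 8.4 N and then fell, about where the click was expected.
- **Lid home:** the height stayed at 0.1889 m between 8.5 and 16 N, so the lid was against a hard stop. It looks level in the scene view.
- **Jars:** both were found at their original places to within the detector's 4 mm.

**What disagreed:**
- My first lid position was about 4–5 mm off in y, so the knob is gripped off-centre. I corrected this before fitting the lid.
- The top camera did not find the pot or lid at the end. The scene and wrist cameras did, at the right places.
- A small sideways force of about 2–3 N remains on the gripper.

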